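# Shut down and open the pressure cooker

## Task

The electric pressure cooker has finished. With the fingertips press its power rocker over to off (push down the end that sticks up), then push the round steam button on the lid right down until it stays, and only then press the lid catch at the front so that the lid springs open and stays open. Only press: lift nothing, do not shove the cooker about, and leave the mug, the spice jar, the garlic and the teaspoon where they are.

Things in the scene. Friction and masses are not known exactly. Their poses are not given: they have to be found in the camera images.
- cooker: Electric pressure cooker, loose, 3.5 kg, on rubber feet: round steel pot, 235 mm across, black lid, black console in front. Origin on the worktop under the pot's axis; its front looks along its own -x, +y = robot's left. Covers x -195..140, y -143..143 mm. Console top level, 130 mm high, x -193..-117; closed lid 176 mm high. Console, +y to -y: rocker, catch, flat dark display (not for pressing).
- power_rocker (a joint): Power rocker, a grey see-saw paddle 26 mm (cooker x) by 52 mm (cooker y) in a dark frame on the console's left, pivot at cooker (-148, 60, 134) mm. Snaps to either end: -0.17 rad = on (as found: outer, +y, end up, inner end down), +0.17 = off (outer end down). About 4 N on the raised end tips it; that end drops about 6 mm.
- rocker_raised_end (a point): Point to press on the rocker: top of its outer (+y) end, 16 mm outward of the pivot, about 146 mm above the worktop when on; moves with the rocker.
- steam_button (a joint): Travel of the round steam button in m: 0 = up (as found), 0.009 = fully down, straight into the lid. Takes about 4 N, has no spring and stays where it is pushed. Its stem works an interlock pin: until the button is 5 to 6 mm down the lid catch is blocked and gives only a little.
- steam_button_top (a point): Centre of the top of the steam button: grey mushroom cap 37 mm across in a black collar 52 mm across, on the lid near its right front edge, at cooker (-79, -43) mm, 198 mm above the worktop while up. Wall cabinets hang above the worktop beyond about x = 0.62 m of the room: keep the wrist clear of them.
- lid_catch (a joint): Lid catch, a steel rocking latch between console and lid: a level pad 46 mm (cooker x) by 48 mm (y) in front, a hook behind it lapping over the lid's nose; pivot at cooker (-124, 0, 129) mm. 0 rad = hooked, 0.24 = pad fully down; it lets the lid go at about 0.16. Sprung back; 3 to 5 N on the pad, which sinks about 8 mm.
- catch_pad (a point): Point to press on the catch: top of the pad, 33 mm in front of its pivot, at cooker (-157, 0, 150) mm.
- cooker_lid (a joint): Lid angle in rad about the hinge at the cooker's back (cooker (124, 0, 138) mm): 0 = shut, 1.15 = fully open. Once the catch lets go a spring (about 2 N at the front edge) lifts it within about a second. The front edge rises to 360 mm: draw the hand away forward (cooker -x) and up if the lid rests against it.
- lid_front_edge (a point): Middle of the front edge of the lid, 240 mm in front of the hinge; moves with the lid. 146 mm above the worktop when shut.
- mug: Two-tone mug, 82 mm across, 100 mm high, handle on its own -y side (118 mm over all); origin under the middle. Stands left of the console; leave it.
- spice_jar: Spice jar, glass with a black cap, 41 mm across, 105 mm high; origin under its middle. Stands right of the console; leave it.
- garlic: Garlic bulb, about 50 mm; origin at its underside. Lies right of the console, near the spice jar; leave it.
- teaspoon: Steel teaspoon, 139 x 30 x 10 mm, long axis = its x; origin at the underside of its middle. Lies left of the pot; leave it.

How it is judged:
By the outcome, as a careful person would: the job done as asked, in the order asked, and still so for the second after the job is handed in, with the robot touching nothing.
It also fails if it takes over 40 s, if anything falls off the work surface, if the arm or the gripper's body presses on something with over 40 N, if the wrist force passes 120 N, or if a joint passes its speed limit or range.

## Robot

A 7-joint arm with a two-finger parallel gripper is mounted at the origin on a cart in front of the work surface, level with it; the furniture and walls round the work are solid. World frame = base frame: x ahead of the robot, y to its left, z up, the work surface at z = 0. Lengths are in m, angles in degrees, forces in N, time in s.
With the tool pointing down it reaches from about 0.425 to 0.875 m from the base axis. Payload 4.7 kg.
Tool frame: the origin (TCP) lies midway between the tips of the shut fingers; the grasp point (between the pads) lies 19 mm behind it; z points along the fingers, y is the line along which they close (so a half turn about z gives the same grasp; the last joint's range is limited). The gripper opens to 87 mm and grips with 3 to 60 N. Pads are 19 mm wide; open, the fingers measure 117 mm over their backs; the gripper's body (75 mm by 190 mm) begins 51 mm behind the grasp point.
Start: joints at [-75.739, 18.392, -4.016, 83.108, 1.295, 78.541, -3.26], TCP at [0.151, 0.632, 0.223] pointing down, gripper open.
Joint ranges: [-163.93, 163.93], [-17.29, 119.83], [-79.2, 71.16], [3.27, 140.29], [-89.18, 269.18], [5.43, 117.66], [-154.24, 154.24]. Speed limits (degrees/s): [147.25, 147.25, 180, 180, 180, 180, 180].

## Interface

Orientations are given as [roll, pitch, yaw] about the fixed x, y, z axes, in that order (R = Rz(yaw) Ry(pitch) Rx(roll)).
In Python, from cell import env, viewer, boxes_of, masks_of gives the robot as it stands. The module is installed in compiled form; this text tells all that it offers.
- The arm moves only by the tool apply_moves, never from a script. Its argument "moves" is a list of rows, each a list of 7 numbers: the shift along the tool's x, y, z scaled (see below), then the turn, a rotation vector about the tool's x, y, z scaled (see below), then the opening, from 0 (shut) to 1 (fully open). A call has 1 to 20 rows; each row is the pose to reach, as a shift and turn from the pose commanded when the call began, along the tool's axes at that moment; what a row does not reach only later rows make up. The controller multiplies each number of a shift by 0.2 m and each number of a turn by 1.5 rad. A row lasts 1/10 s, in which the tool goes at most 50 mm and 8.59 degrees, less where a joint would pass 70% of its speed; a pose out of reach is approached as far as the arm can. A call with a number of a shift or a turn outside -1 to 1 is refused whole. A call with a gripper value outside its range is refused whole. The fingers move at their own pace and stop on an object; "grip_force" is the grip in N (left out, the last holds). Time passes only in rows, so rows that repeat a pose let the fingers close. It gives the time, the measured TCP pose, the force, the opening and the grip force at its end, in the units of the state.
- env.get_obs(): the state, without advancing time (a new reading comes with each control period).
- viewer.read_camera(name): name is "side" or "top"; returns the picture (480x640x3 uint8, red, green, blue); there is no depth.
- viewer.get_calibration(name): a dict with "fov_y" (degrees; the focal length in pixels is half the picture's height over the tangent of half this angle, whatever the lens; pixels are square), "cx", "cy" (the principal point, pixels), "position" and "orientation" of the camera in the world. Camera axes: x right, y up, looking along -z (the intrinsics and any distortion apply to the point x, -y, -z); pixel columns grow to the right and rows downward; lengths in m; the calibration is good to about 2 mm. A picture is of the moment at which its call begins. get_calibration takes no time and is no camera call.
- env.sign_off(): hands the job in; it is judged then, once.
Trained networks look in the newest picture that a camera, given by its name, has taken for a name from the list of things; names that differ only in an ending like _2 or _b are one class to them, and where a whole thing is asked for, a point or a joint stands for the part that bears it (a point fixed in the world has none). Each returns a list of dicts, best first, with "conf" (0 to 1); they miss things now and then, are a little off and sometimes report something else, mostly with a low value. They report only what shows in the picture. A call takes as long as a camera call.
- boxes_of(camera, target): "location" ([column, row] in pixels, amid what is visible of it).
- masks_of(camera, target): "pixels" (480x640 bool, what is visible of it) and "location" ([column, row] in pixels, amid what is visible of it).
The state is a dict: "time_s": time; "qpos": joint angles; "joint_velocities": joint speeds; "effort": joint torques, N m; "tool_pos": TCP position; "tool_rot": TCP orientation; "force": force on the tool from outside, world axes, zero at the start; "wrist_torque": the same for the moment, N m; "grip_width": finger opening in m; "grasp_force": force on a finger pad.
Only numpy, scipy, OpenCV 4.12 (cv2) and the standard library are available. Lean on these libraries where they do the work, as an engineer would, in place of code of your own. Each camera call takes 0.05 s, during which the arm holds its last target. There are 200 camera calls.

## Working session

There is one attempt and no reset: what is moved stays moved. The work goes in short steps, Python scripts to look and compute and a tool call to move; the robot and the scene stay as the last step left them, time stands still between calls to the robot, and variables do not carry over. Pictures are saved under pics/ and viewed, at most 10 in all, crops included, and the job is handed in when it is done.

Besides the shell and the picture viewer there is one more tool, called after ">>>" by a JSON object that holds its "api" and its "payload". apply_moves: Moves the arm, as the interface text tells. Shifts and turns lie within -1 to 1; 1 stands for 0.2 m of shift or 1.5 rad of turn. Its arguments: {"type":"object","properties":{"moves":{"type":"array","items":{"type":"array","items":{"type":"number","minimum":-1,"maximum":1}}},"grip_force":{"type":"number"}},"required":["moves"]}

```bash
mkdir -p pics
cat > h.py <<'E'
import numpy as np, cv2
from scipy.spatial.transform import Rotation as R
from cell import env, viewer, boxes_of, masks_of
def cam(n):
    c=viewer.get_calibration(n); return c
def rotm(c):
    o=np.array(c["orientation"],float)
    if o.shape==(3,3): return o
    return R.from_euler('xyz',o,degrees=True).as_matrix() if o.size==3 else R.from_quat(o).as_matrix()
def ray(n,px):
    c=cam(n); f=240/np.tan(np.radians(c["fov_y"])/2)
    d=rotm(c)@np.array([(px[0]-c["cx"])/f,-(px[1]-c["cy"])/f,-1]); return np.array(c["position"]),d
def atz(n,px,z):
    p,d=ray(n,px); return p+d*(z-p[2])/d[2]
def proj(n,P):
    c=cam(n); f=240/np.tan(np.radians(c["fov_y"])/2)
    q=rotm(c).T@(np.array(P)-np.array(c["position"])); return np.array([c["cx"]+f*q[0]/-q[2],c["cy"]-f*q[1]/-q[2]])
E
python3 - <<'E'
from h import *
for n in("top","side"):
    print(cam(n))
    cv2.imwrite(f"pics/{n}0.png",viewer.read_camera(n)[:,:,::-1])
Z=dict(rocker_raised_end=.146,steam_button_top=.198,catch_pad=.150,lid_front_edge=.146,mug=.05,spice_jar=.05,garlic=.025,teaspoon=.005,cooker=.1)
for t,z in Z.items():
    for n in("top","side"):
        for b in boxes_of(n,t)[:2]: print(n,t,round(b["conf"],2),np.round(b["location"],1),np.round(atz(n,b["location"],z),3))
print(env.get_obs())
E
```

```text
{'fov_y': 54.336953693885924, 'cx': 328.16408339539225, 'cy': 239.62205254341387, 'position': array([0.43340735, 0.06199218, 1.06678059]), 'orientation': array([  8.74741911,  -0.88952325, -90.85392328])}
{'fov_y': 47.589188919618984, 'cx': 319.83103243117426, 'cy': 243.6328032041985, 'position': array([-0.08894049, -0.50682704,  1.14801114]), 'orientation': array([ 40.43633042,   0.07251894, -48.95207531])}
top rocker_raised_end 0.8 [415.8 304.4] [ 0.445 -0.124  0.146]
top rocker_raised_end 0.3 [437.2 252.5] [ 0.546 -0.171  0.146]
side rocker_raised_end 0.72 [346.9 318.8] [ 0.431 -0.13   0.146]
top steam_button_top 0.61 [472.7 259.9] [ 0.525 -0.224  0.198]
top steam_button_top 0.58 [437.3 253.1] [ 0.539 -0.158  0.198]
side steam_button_top 0.63 [407.5 308.7] [ 0.506 -0.229  0.198]
top catch_pad 0.85 [449.5 305.2] [ 0.442 -0.189  0.15 ]
top catch_pad 0.56 [435.5 253.6] [ 0.544 -0.167  0.15 ]
side catch_pad 0.61 [373.7 329.9] [ 0.445 -0.192  0.15 ]
top lid_front_edge 0.89 [442.6 229.9] [ 0.592 -0.184  0.146]
top mug 0.94 [346.5 287.9] [0.483 0.006 0.05 ]
side mug 0.65 [311.6 288.4] [0
[... 611 characters left out ...]
me_s': 1.0, 'qpos': array([-75.7406299 ,  18.39138935,  -4.01670964,  83.1060524 ,
         1.29525138,  78.54346066,  -3.26155328]), 'joint_velocities': array([ 0.11230073,  0.02162731,  0.07170072,  0.05679607,  0.08403695,
        0.13165385, -0.11293826]), 'effort': array([ 2.74033473e-04, -4.91123521e+01, -4.02774140e-01, -3.12774503e+01,
       -6.35856274e-02,  3.37882375e-02,  2.20818657e-05]), 'tool_pos': array([0.1512325 , 0.63217915, 0.22260582]), 'tool_rot': array([1.79995751e+02, 2.85829445e-03, 1.66548468e+02]), 'force': array([0.65203259, 0.2604975 , 0.74827056]), 'wrist_torque': array([0.03585353, 0.04902502, 0.00200178]), 'grasp_force': 0.0, 'grip_width': 0.0866989693517415}
```

View pics/top0.png

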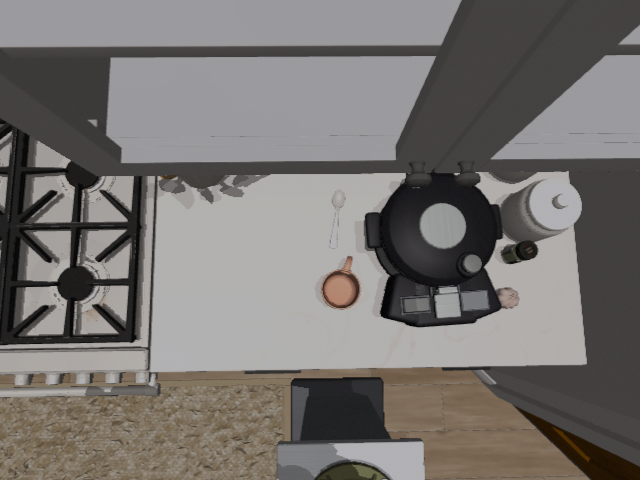

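View pics/side0.png

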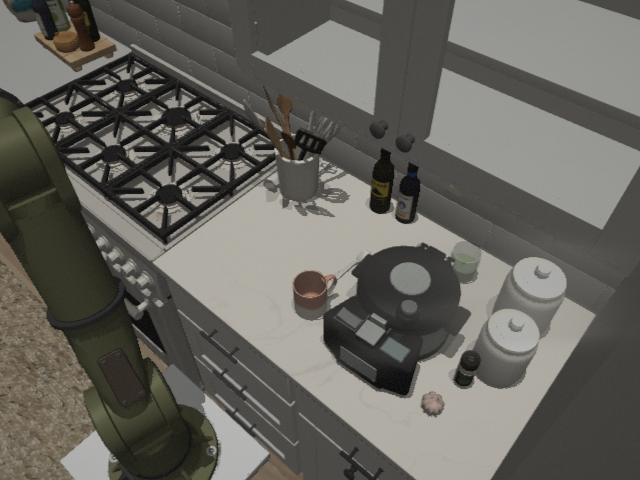

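Run:
```python
import cv2,numpy as np
a=cv2.imread("pics/top0.png")[190:340,370:570]; b=cv2.imread("pics/side0.png")[250:400,300:500]
cv2.imwrite("pics/crop0.png",np.vstack([cv2.resize(a,None,fx=2,fy=2,interpolation=2)[:, :],cv2.resize(b,None,fx=2,fy=2,interpolation=2)]) if 0 else np.hstack([cv2.resize(a,(400,300),interpolation=2),cv2.resize(b,(400,300),interpolation=2)]))
```

```text
(no output)
```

View pics/crop0.png

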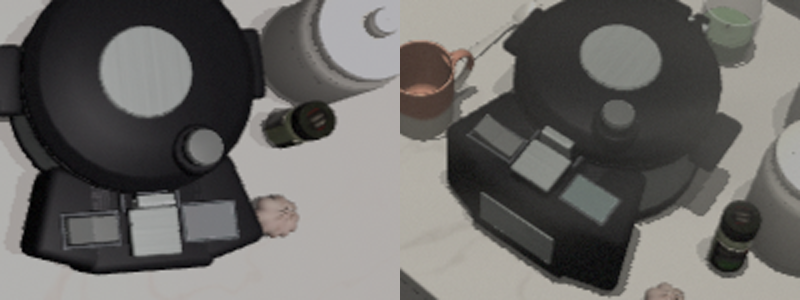

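```bash
cat > fit.py <<'E'
from h import *
from scipy.optimize import least_squares
B=np.array([[-.148,.060,.140],[-.157,0,.150],[-.079,-.043,.198]])
M={"top":[[415.5,305],[447.5,305.5],[473,264]],"side":[[348,318.5],[370,332.5],[409,306]]}
def W(p,b): 
    return np.r_[p[:2]+R.from_euler('z',p[2]).as_matrix()[:2,:2]@b[:2],b[2]]
def res(p,cs): return np.concatenate([proj(n,W(p,b))-m for n in cs for b,m in zip(B,M[n])])
for cs in(["top"],["side"],["top","side"]):
    s=least_squares(res,[.6,-.18,0],args=(cs,)); p=s.x
    print(cs,np.round(p[:2],4),np.degrees(p[2]).round(2),np.round(s.fun,1))
for nm,b in dict(rock=[-.148,.076,.146],btn=[-.079,-.043,.198],pad=[-.157,0,.150],padfront=[-.170,0,.15]).items(): print(nm,np.round(W(p,np.array(b)),4))
for n,m in M.items():
    for b,q in zip(B,m): print(n,atz(n,q,b[2]).round(4))
E
python3 fit.py
```

```text
['top'] [ 0.5955 -0.1773] 2.84 [ 0.  -0.6  0.1  1.4 -0.1 -0.8]
['side'] [ 0.59   -0.1777] 4.38 [ 0.5 -0.2 -0.4  0.5 -0.1 -0.3]
['top', 'side'] [ 0.5935 -0.1773] 3.47 [ 1.   0.6  1.   2.4  0.4 -0.   0.7 -2.2 -0.5 -1.3  0.1 -1.6]
rock [ 0.4412 -0.1104  0.146 ]
btn [ 0.5173 -0.225   0.198 ]
pad [ 0.4368 -0.1868  0.15  ]
padfront [ 0.4238 -0.1876  0.15  ]
top [ 0.4434 -0.1245  0.14  ]
top [ 0.4414 -0.185   0.15  ]
top [ 0.5173 -0.2242  0.198 ]
side [ 0.4367 -0.1288  0.14  ]
side [ 0.435  -0.1896  0.15  ]
side [ 0.5139 -0.2273  0.198 ]
```

>>> {"api": "apply_moves", "payload": {"moves": [[-0.927,-0.652,-0.25,0,0,-0.198,0],[-0.927,-0.652,-0.25,0,0,-0.198,0],[-0.927,-0.652,-0.25,0,0,-0.198,0],[-0.927,-0.652,-0.25,0,0,-0.198,0],[-0.927,-0.652,-0.25,0,0,-0.198,0],[-0.927,-0.652,-0.25,0,0,-0.198,0],[-0.927,-0.652,-0.25,0,0,-0.198,0]], "grip_force": 20}}

```text
time_s: 1.7
tool_pos: [0.3016, 0.4621, 0.273]
tool_rot: [179.9, 0.0, -176.5]
force: [-0.2, -0.1, 0.8]
grip_width: 0.0392
grasp_force: 0.0
```

>>> {"api": "apply_moves", "payload": {"moves": [[-0.644,-0.94,0,0,0,0,0],[-0.644,-0.94,0,0,0,0,0],[-0.644,-0.94,0,0,0,0,0],[-0.644,-0.94,0,0,0,0,0],[-0.644,-0.94,0,0,0,0,0],[-0.644,-0.94,0,0,0,0,0]]}}

```text
time_s: 2.3
tool_pos: [0.4437, 0.2796, 0.2723]
tool_rot: [-179.9, 0.0, -176.8]
force: [0.0, 0.0, -0.6]
grip_width: 0.0013
grasp_force: 0.0
```

>>> {"api": "apply_moves", "payload": {"moves": [[0,-1,0,0,0,0,0],[0,-1,0,0,0,0,0],[0,-1,0,0,0,0,0],[0,-1,0,0,0,0,0],[0,-1,0,0,0,0,0],[0,-1,0,0,0,0,0]]}}

```text
time_s: 2.9
tool_pos: [0.4536, 0.0846, 0.2726]
tool_rot: [179.9, 0.0, -176.4]
force: [-0.4, 0.5, 0.2]
grip_width: 0.0002
grasp_force: 0.0
```

>>> {"api": "apply_moves", "payload": {"moves": [[0.12,-0.944,0.2,0,0,0,0],[0.12,-0.944,0.2,0,0,0,0],[0.12,-0.944,0.3,0,0,0,0],[0.12,-0.944,0.45,0,0,0,0],[0.12,-0.944,0.45,0,0,0,0],[0.12,-0.944,0.45,0,0,0,0],[0.12,-0.944,0.45,0,0,0,0]]}}

```text
time_s: 3.6
tool_pos: [0.4427, -0.1041, 0.1829]
tool_rot: [180.0, 0.0, -176.2]
force: [0.3, -0.4, 0.6]
grip_width: 0.0005
grasp_force: 0.0
```

Run:
```python
from h import *
print(env.get_obs()["tool_pos"],env.get_obs()["tool_rot"])
t=viewer.read_camera("top")[:,:,::-1]; s=viewer.read_camera("side")[:,:,::-1]
print(proj("side",env.get_obs()["tool_pos"]))
cv2.imwrite("pics/c1.png",np.hstack([cv2.resize(t[190:340,370:570],(400,300),interpolation=2),cv2.resize(s[250:400,300:500],(400,300),interpolation=2)]))
```

```text
[ 0.44266974 -0.10412092  0.182897  ] [ 1.79988346e+02  6.46968720e-03 -1.76210467e+02]
[341.83371722 299.16352997]
```

View pics/c1.png

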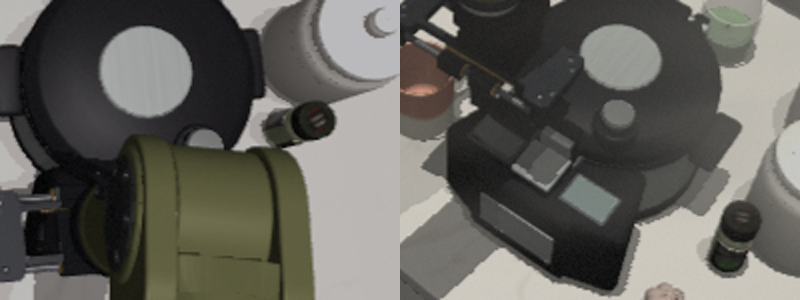

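Run:
```python
import cv2
from h import *
s=viewer.read_camera("side")[:,:,::-1].copy()
cv2.imwrite("pics/c2.png",cv2.resize(s[180:380,220:460],(720,600),interpolation=2))
```

```text
(no output)
```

View pics/c2.png

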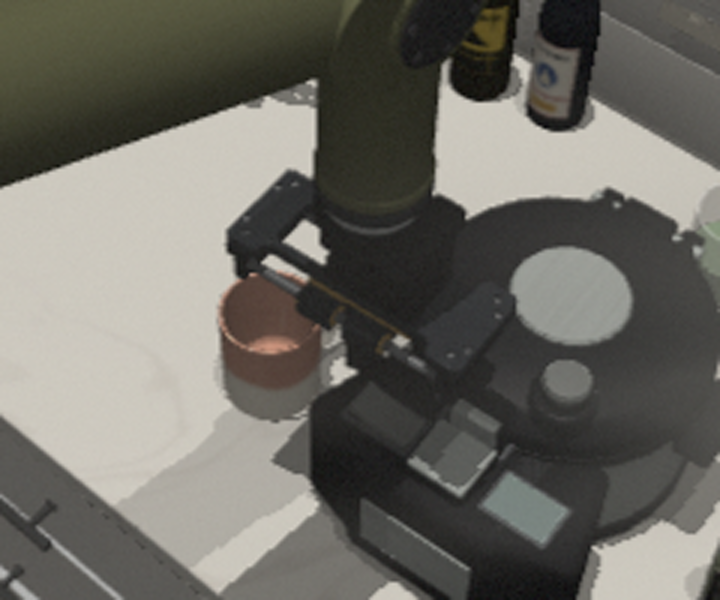

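>>> {"api": "apply_moves", "payload": {"moves": [[0,-0.015,0.1,0,0,0,0],[0,-0.015,0.16,0,0,0,0],[0,-0.015,0.18,0,0,0,0],[0,-0.015,0.19,0,0,0,0],[0,-0.015,0.2,0,0,0,0],[0,-0.015,0.2,0,0,0,0]]}}

```text
time_s: 4.35
tool_pos: [0.442, -0.11, 0.1427]
tool_rot: [-180.0, 0.0, -176.4]
force: [-0.0, -0.6, 0.1]
grip_width: 0.0005
grasp_force: 0.0
```

>>> {"api": "apply_moves", "payload": {"moves": [[0,0,0.005,0,0,0,0],[0,0,0.01,0,0,0,0],[0,0,0.015,0,0,0,0],[0,0,0.015,0,0,0,0]]}}

```text
time_s: 4.75
tool_pos: [0.4419, -0.1101, 0.1398]
tool_rot: [-180.0, 0.0, -176.4]
force: [-0.0, -0.2, 1.5]
grip_width: 0.0001
grasp_force: 1.2
```

>>> {"api": "apply_moves", "payload": {"moves": [[0,0,0.005,0,0,0,0],[0,0,0.01,0,0,0,0],[0,0,0.01,0,0,0,0]]}}

```text
time_s: 5.05
tool_pos: [0.4421, -0.1102, 0.1395]
tool_rot: [180.0, 0.0, -176.5]
force: [-6.6, 0.5, 16.5]
grip_width: 0.0006
grasp_force: 8.0
```

>>> {"api": "apply_moves", "payload": {"moves": [[0,0,-0.25,0,0,0,0],[0,0,-0.5,0,0,0,0],[-0.342,-0.597,-0.5,0,0,0,0],[-0.342,-0.597,-0.5,0,0,0,0],[-0.342,-0.597,-0.5,0,0,0,0],[-0.342,-0.597,-0.5,0,0,0,0],[-0.342,-0.597,-0.5,0,0,0,0]]}}

```text
time_s: 5.75
tool_pos: [0.5171, -0.2252, 0.2366]
tool_rot: [-180.0, -0.1, -176.5]
force: [0.4, 0.7, -0.5]
grip_width: 0.0005
grasp_force: 0.0
```

Run:
```python
from h import *
t=viewer.read_camera("top")[:,:,::-1]; s=viewer.read_camera("side")[:,:,::-1]
cv2.imwrite("pics/c3.png",np.hstack([cv2.resize(t[190:340,370:570],(400,300),interpolation=2),cv2.resize(s[250:400,300:500],(400,300),interpolation=2)]))
```

```text
(no output)
```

View pics/c3.png

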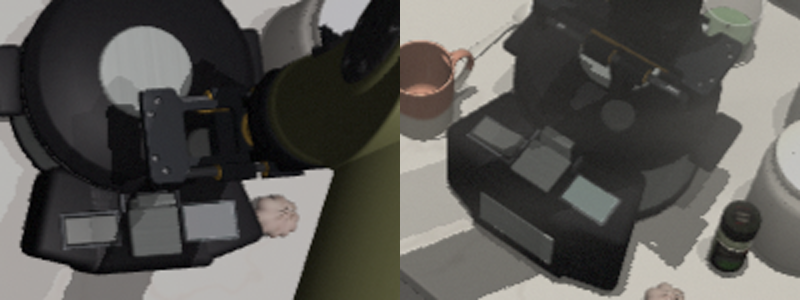

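>>> {"api": "apply_moves", "payload": {"moves": [[0,0,0.1,0,0,0,0],[0,0,0.18,0,0,0,0],[0,0,0.2,0,0,0,0],[0,0,0.215,0,0,0,0],[0,0,0.23,0,0,0,0],[0,0,0.24,0,0,0,0],[0,0,0.242,0,0,0,0],[0,0,0.242,0,0,0,0]]}}

```text
time_s: 6.65
tool_pos: [0.5181, -0.2246, 0.1895]
tool_rot: [180.0, 0.1, -176.4]
force: [-0.7, 2.2, 3.0]
grip_width: 0.0003
grasp_force: 1.6
```

>>> {"api": "apply_moves", "payload": {"moves": [[0,0,0.008,0,0,0,0],[0,0,0.015,0,0,0,0],[0,0,0.015,0,0,0,0]]}}

```text
time_s: 6.95
tool_pos: [0.5181, -0.2248, 0.1876]
tool_rot: [180.0, 0.1, -176.4]
force: [-3.3, 4.2, 11.1]
grip_width: 0.0004
grasp_force: 5.8
```

>>> {"api": "apply_moves", "payload": {"moves": [[0,0,-0.2,0,0,0,0],[0,0,-0.35,0,0,0,0],[0.433,0.214,-0.35,0,0,0,0],[0.433,0.214,-0.35,0,0,0,0],[0.433,0.214,-0.35,0,0,0,0],[0.433,0.214,-0.35,0,0,0,0],[0.433,0.214,-0.35,0,0,0,0]]}}

```text
time_s: 7.65
tool_pos: [0.4293, -0.1881, 0.2562]
tool_rot: [-179.9, 0.0, -176.5]
force: [-0.1, 1.2, 0.1]
grip_width: 0.0004
grasp_force: 0.0
```

Run:
```python
from h import *
s=viewer.read_camera("side")[:,:,::-1]
o=cv2.imread("pics/side0.png")
f=lambda i:cv2.convertScaleAbs(cv2.resize(i[290:350,325:425],(800,480),interpolation=2)[:, :],alpha=1.6)
cv2.imwrite("pics/c4.png",np.vstack([cv2.resize(f(o),(500,300)),cv2.resize(f(s),(500,300))]))
```

```text
(no output)
```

View pics/c4.png

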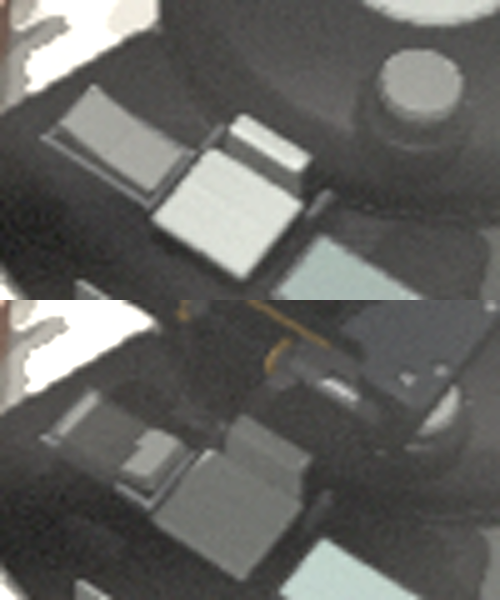

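>>> {"api": "apply_moves", "payload": {"moves": [[0,0,0.25,0,0,0,0],[0,0,0.48,0,0,0,0],[0,0,0.52,0,0,0,0],[0,0,0.54,0,0,0,0],[0,0,0.555,0,0,0,0],[0,0,0.57,0,0,0,0],[0,0,0.58,0,0,0,0],[0,0,0.58,0,0,0,0],[0,0,0.58,0,0,0,0],[0,0,0.58,0,0,0,0]]}}

```text
time_s: 8.7
tool_pos: [0.4281, -0.1886, 0.1425]
tool_rot: [180.0, -0.1, -176.5]
force: [-8.4, 0.3, 9.2]
grip_width: 0.0005
grasp_force: 5.6
```

Run:
```python
from h import *
s=viewer.read_camera("side")[:,:,::-1]
cv2.imwrite("pics/c5.png",cv2.resize(s[180:380,220:460],(720,600),interpolation=2))
```

```text
(no output)
```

View pics/c5.png

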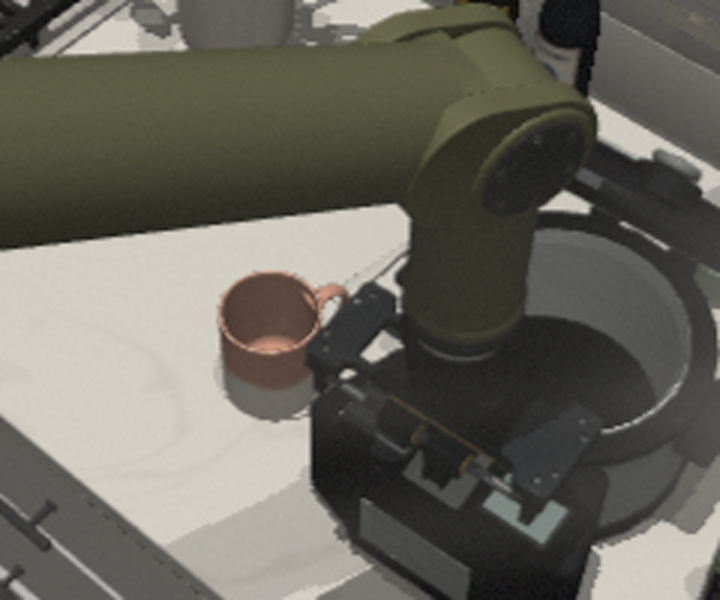

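>>> {"api": "apply_moves", "payload": {"moves": [[0,0,-0.1,0,0,0,0],[0.05,0,-0.3,0,0,0,0],[0.05,0,-0.55,0,0,0,0],[0,0.3,-0.65,0,0,0,0],[-0.05,0.6,-0.65,0,0,0,0],[-0.1,1,-0.65,0,0,0,0],[-0.1,1,-0.65,0,0,0,0],[-0.1,1,-0.65,0,0,0,0],[-0.1,1,-0.65,0,0,0,0]]}}

```text
time_s: 9.65
tool_pos: [0.4373, 0.0148, 0.2719]
tool_rot: [-180.0, 0.2, -176.2]
force: [-0.2, -0.6, -0.9]
grip_width: 0.0006
grasp_force: 0.0
```

>>> {"api": "apply_moves", "payload": {"moves": [[0,1,0,0,0,0,0],[0,1,0,0,0,0,0],[0,1,0,0,0,0,0],[0,1,0,0,0,0,0],[0,1,0,0,0,0,0],[0,1,0,0,0,0,0]]}}

```text
time_s: 10.25
tool_pos: [0.4247, 0.2124, 0.271]
tool_rot: [-180.0, 0.1, -176.4]
force: [1.4, -0.6, -0.7]
grip_width: 0.0004
grasp_force: 0.0
```

Run:
```python
from h import *
t=viewer.read_camera("top")[:,:,::-1]; s=viewer.read_camera("side")[:,:,::-1]
for n,z in dict(mug=.05,spice_jar=.05,garlic=.025,teaspoon=.005).items():
    for b in boxes_of("top",n)[:1]: print(n,round(b["conf"],2),np.round(b["location"],1),np.round(atz("top",b["location"],z),3))
cv2.imwrite("pics/c6.png",np.hstack([cv2.resize(t[140:340,310:560],(400,320),interpolation=2),cv2.resize(s[180:380,270:520],(400,320),interpolation=2)]))
```

```text
mug 0.96 [343.3 286.9] [0.486 0.013 0.05 ]
spice_jar 0.78 [524.3 250.9] [ 0.559 -0.389  0.05 ]
garlic 0.83 [508.3 295.5] [ 0.463 -0.356  0.025]
teaspoon 0.55 [338.6 205.2] [0.677 0.018 0.005]
```

View pics/c6.png

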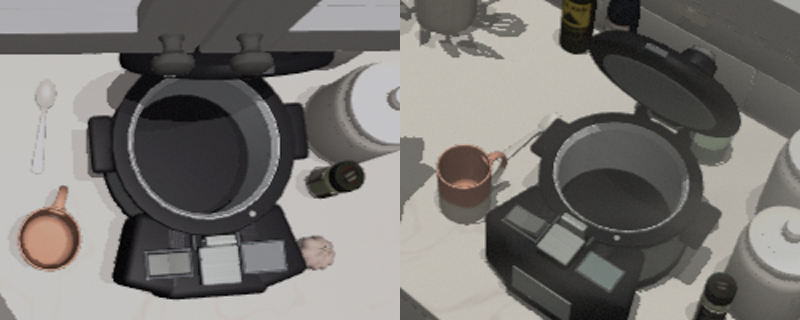

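The picture shows the lid standing open behind the pot (side crop around 665,80). The rocker's inner end is up, which is off, and the mug, spice jar, garlic and teaspoon are where they were. Nothing touches the robot.

```bash
python3 -c "
from cell import env
print(env.sign_off())"
```

```text
the job is handed in; nothing more can be done
None
```

The job is handed in: I pressed the rocker to off, then the steam button fully down, then the lid catch; the lid stands open, the cooker and other items look unmoved, and the arm is clear.

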